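Find the stone carver's case that rattles

ROBOT

A 6-joint arm with a two-finger parallel gripper is mounted at the origin on the work surface. World frame = base frame: x ahead of the robot, y to its left, z up, the work surface at z = 0. Lengths are in mm, angles in degrees, forces in N, time in s.
With the tool pointing down it reaches from about 375 to 900 mm from the base axis. Payload 3.1 kg.
Tool frame: the origin (TCP) lies at the very end of the fingers, on their centre line; the grasp point (between the pads) lies 19 mm behind it; z points along the fingers, y is the direction in which the jaws open and shut (so a half turn about z gives the same grasp; the last joint's range is limited). The gripper opens to 85 mm and grips with 20 to 120 N. Pads are 22 mm wide; open, the fingers measure 114 mm over their backs; the gripper's body (76 mm by 85 mm) begins 54 mm behind the grasp point. The pads swing forward as they close: fully open they stand 13 mm farther back than shut.
Start: joints at [-79.441, 30.224, 82.088, -0, 67.689, -10.227], TCP at [221.83, -584.284, 231.31] pointing down, gripper open.
Joint ranges: [-176.69, 176.69], [-43.24, 126.21], [12.49, 139.97], [-82, 262], [0, 151.66], [-163.58, 163.58]. Speed limits (degrees/s): [159.86, 159.86, 180, 180, 180, 180].

INTERFACE

Orientations are given as [roll, pitch, yaw] about the fixed x, y, z axes, in that order (R = Rz(yaw) Ry(pitch) Rx(roll)).
In Python, from workcell import env, imaging gives the robot as it stands.
- The arm moves only by the tool arm_command, never from a script. Its argument "moves" is a list of rows, each a list of 4 numbers: the shift along the tool's x, y, z in m, then the turn about the tool's z in degrees. In form: [[dx, dy, dz, spin], ...]. A call has exactly 8 rows; each row is the pose to reach, as a shift and turn from the pose commanded when the call began, along the tool's axes at that moment; what a row does not reach only later rows make up. A row lasts 1/12 s, in which the tool goes at most 41.7 mm and 7.16 degrees, less where a joint would pass 70% of its speed; a pose out of reach is approached as far as the arm can. A call with a gripper value outside its range is refused whole. "hand" is the finger opening in m, from 0 to 0.0854, set as the call begins (left out, the last holds). The fingers move at their own pace and stop on an object; "grip_force" is the grip in N (left out, the last holds). Time passes only in rows, so rows that repeat a pose let the fingers close, or fill a call up. It gives the time, the measured TCP pose, the force and the opening at its end, in the units of the state.
- env.observe(): the state, without advancing time (a new reading comes with each control period).
- imaging.camera(name): name is "scene" or "top"; returns a dict with "pixels" (420x560x3 uint8, red, green, blue), "depth" (420x560 float32, mm along the optical axis (not along the pixel's ray), 0 where there is no reading), "fx", "fy", "cx", "cy" (pixels), "dist_coeffs" ([k1, k2, p1, p2, k3] as OpenCV has them; the pictures are not rectified), "world_from_camera" (4x4, takes a point from camera to world coordinates). Camera axes: x right, y down, z forward; pixel columns grow to the right and rows downward; lengths in mm; the calibration is good to about 2 mm. A picture is of the moment at which its call begins.
- env.finish_job(): hands the job in, once; it reports no verdict.
The state is a dict: "time": time; "qpos": joint angles; "qd": joint speeds; "joint_torque": joint torques, N m; "ee_pos": TCP position; "tcp_rot": TCP orientation; "contact_force": force on the tool from outside, world axes, zero at the start; "ft_torque": the same for the moment, N m; "gripper_width": finger opening in mm.
Only numpy, scipy, OpenCV 4.12 (cv2) and the standard library are available. Lean on these libraries where they do the work, as an engineer would, in place of code of your own. Each camera call takes 0.05 s, during which the arm holds its last target.

TASK

One of the three sealed aluminium cases on the carving bench has a heavy carbide blank loose inside it: lift and shake the cases one at a time to find the one that rattles. Finish while still holding that case out, level and still in the gripper, a hand's breadth above the middle of the low grooved stone block just beyond the cases, for the carver to take; any other case you lifted must stand flat on the bench again where it was. Leave the chisels and other tools on the bench where they lie.

Things in the scene. Friction and masses are not known exactly. Their poses are not given: they have to be found in the camera images.
- case_a: left (+y) of three alike sealed aluminium cases, standing flat: 84 long (its x) x 60 wide (its y) x 46 high, black corners, a steel latch on each short end. Rigid; the long sides are flat, to be gripped across the 60 (its y). Origin at its centre, 23 above the bench. 460 to 540 g with contents, so weight tells nothing
- case_b: middle case, same size and look as case_a; origin at its centre. Each case holds one 300 g carbide blank (a short round bar) standing upright; in two cases it is bedded and stays put, in one (any of the three) it is loose: it slides easily (friction 0.15) about 12 mm from the middle to every side and hits the walls
- case_c: right (-y) case, same size and look as case_a; origin at its centre. A loose blank moves when the case is jerked to and fro or tipped beyond about 15 degrees; it is felt as knocks in the tool force after a jerk, and as a shift of the case's balance of about 0.035 N m to either side of the middle
- block_top (a point): centre of the top face of the fixed low pale stone block with a grooved top, 90 (x) x 140 (y) x 45 high, beyond the cases; the case is held out above this point. z up
- chisel1: bystander, leave alone: bare steel stone chisel, 190 long, 16 wide and 14 high, lying roughly along x between case_a and case_b; origin under its middle, x along it
- chisel2: bystander, leave alone: bare steel stone chisel, 170 long, 16 wide and 14 high, lying roughly along x between case_b and case_c; origin under its middle, x along it
- mallet: bystander, leave alone: round wooden carver's mallet standing on its head, 90 across and 170 high; origin at the centre of its underside
- hammer: bystander, leave alone: steel hammer lying on the bench; origin under its middle
- brush: bystander, leave alone: dusting brush lying on the bench; origin under its middle
- pot: bystander, leave alone: steel water pot, 84 across, 85 high; origin at the centre of its underside
Things that resemble listed ones, but are neither listed nor needed, are in the scene too. Leave any purple look-alike of the case_b alone.

How it is judged (in metres and radians):
On the way:
1. the case with the loose blank is lifted in the gripper and shaken, so that the blank slides at least 6 mm from the middle (((distance between blank_c0 and case_a between 0.006 and 0.03 m and height (world z) of case_a above 0.045 m and contact force between the fingers and case_a above 1 N) or (distance between blank_c0 and case_b between 0.006 and 0.03 m and height (world z) of case_b above 0.045 m and contact force between the fingers and case_b above 1 N) or (distance between blank_c0 and case_c between 0.006 and 0.03 m and height (world z) of case_c above 0.045 m and contact force between the fingers and case_c above 1 N))).
At the end, for the whole second after the job is handed in: The rattling case is gripped and held still, level within 11 degrees, its centre within 50 mm sideways of the middle of the block's top and 60 to 220 mm above it; the other two cases stand flat on the bench within 60 mm of their starts (((distance between blank_c0 and case_a below 0.03 m and contact force between the fingers and case_a above 2 N and horizontal distance between case_a and block_top below 0.05 m and z of case_a in the frame of block_top between 0.06 and 0.22 m and angle between case_a's own z axis and vertical below 0.2 rad and linear speed of case_a below 0.03 m/s and height (world z) of each of case_b, case_c below 0.03 m and angle between each of case_b, case_c's own z axis and vertical below 0.12 rad and distance of each of case_b, case_c from where it was at the start of the episode below 0.06 m and linear speed of each of case_b, case_c below 0.02 m/s) or (distance between blank_c0 and case_b below 0.03 m and contact force between the fingers and case_b above 2 N and horizontal distance between case_b and block_top below 0.05 m and z of case_b in the frame of block_top between 0.06 and 0.22 m and angle between case_b's own z axis and vertical below 0.2 rad and linear speed of case_b below 0.03 m/s and height (world z) of each of case_a, case_c below 0.03 m and angle between each of case_a, case_c's own z axis and vertical below 0.12 rad and distance of each of case_a, case_c from where it was at the start of the episode below 0.06 m and linear speed of each of case_a, case_c below 0.02 m/s) or (distance between blank_c0 and case_c below 0.03 m and contact force between the fingers and case_c above 2 N and horizontal distance between case_c and block_top below 0.05 m and z of case_c in the frame of block_top between 0.06 and 0.22 m and angle between case_c's own z axis and vertical below 0.2 rad and linear speed of case_c below 0.03 m/s and height (world z) of each of case_a, case_b below 0.03 m and angle between each of case_a, case_b's own z axis and vertical below 0.12 rad and distance of each of case_a, case_b from where it was at the start of the episode below 0.06 m and linear speed of each of case_a, case_b below 0.02 m/s))); the arm keeps its last pose, push and grip.
It fails at once if a chisel, the mallet, the hammer, the brush or the pot is moved by more than 40 mm (distance of any of chisel1, chisel2, mallet, hammer, brush, pot from where it was at the start of the episode above 0.04 m).
It also fails if it takes over 64 s, if anything falls off the work surface, if the arm or the gripper's body presses on something with over 40 N, if the wrist force passes 120 N, or if a joint passes its speed limit or range.

## Working session

There is one attempt and no reset: what is moved stays moved. The work goes in short steps, Python scripts to look and compute and a tool call to move; the robot and the scene stay as the last step left them, time stands still between calls to the robot, and variables do not carry over. Pictures are saved under pics/ and viewed, and the job is handed in when it is done.

Besides the shell and the picture viewer there is one more tool, called after "Emit:" as name([rows], argument=value, ...), one row to a line, values as JSON. arm_command: Moves the arm, as the interface text tells. Its arguments: {"type":"object","properties":{"moves":{"type":"array"},"hand":{"type":"number"},"grip_force":{"type":"number"}},"required":["moves"]}

```bash
ls; mkdir -p pics; cat > h.py <<'E'
import numpy as np, cv2
from workcell import env, imaging
def pts(c):
    h,w=c["depth"].shape
    K=np.array([[c["fx"],0,c["cx"]],[0,c["fy"],c["cy"]],[0,0,1.]])
    u,v=np.meshgrid(np.arange(w),np.arange(h))
    n=cv2.undistortPoints(np.stack([u,v],-1).reshape(-1,1,2).astype(float),K,np.array(c["dist_coeffs"],float)).reshape(h,w,2)
    d=c["depth"].astype(float)
    P=np.dstack([n[...,0]*d,n[...,1]*d,d,np.ones_like(d)])
    W=(P@np.array(c["world_from_camera"]).T)[...,:3]
    W[d==0]=np.nan
    return W
E
python3 - <<'E'
from h import *
for n in ("top","scene"):
    c=imaging.camera(n); cv2.imwrite(f"pics/{n}1.png",cv2.resize(c["pixels"][...,::-1],(784,588)))
    np.savez(f"{n}1.npz",W=pts(c),p=c["pixels"])
print(env.observe())
E
```

```text
pics
{'time': 0.1, 'qpos': array([-7.94403728e+01,  3.02752484e+01,  8.21517747e+01,  2.16816593e-04,
        6.76908969e+01, -1.02253217e+01]), 'qd': array([ 0.06595634, -0.0928883 , -0.17729355, -0.01335228, -0.0192718 ,
        0.02179317]), 'joint_torque': array([-2.63431696e-05, -4.43305600e+01, -1.78585678e+01, -1.07427056e-04,
        3.89685025e-03,  2.64333494e-05]), 'ee_pos': array([ 221.71106215, -583.63008472,  230.39908618]), 'tcp_rot': array([-1.79883988e+02, -2.11303367e-02,  2.07848450e+01]), 'contact_force': array([-0.1677539 ,  0.30204159, -0.64114746]), 'ft_torque': array([ 0.03686919,  0.0179848 , -0.00892127]), 'gripper_width': 85.65172070289601}
```

View pics/top1.png

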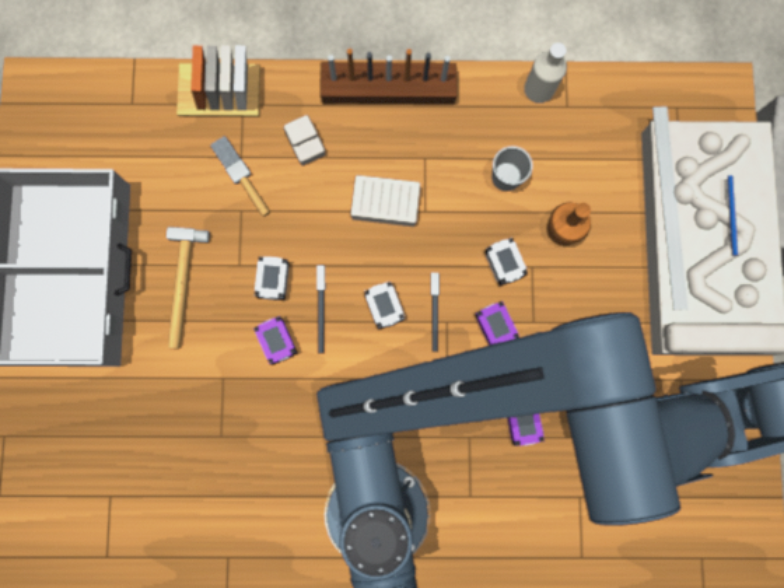

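View pics/scene1.png

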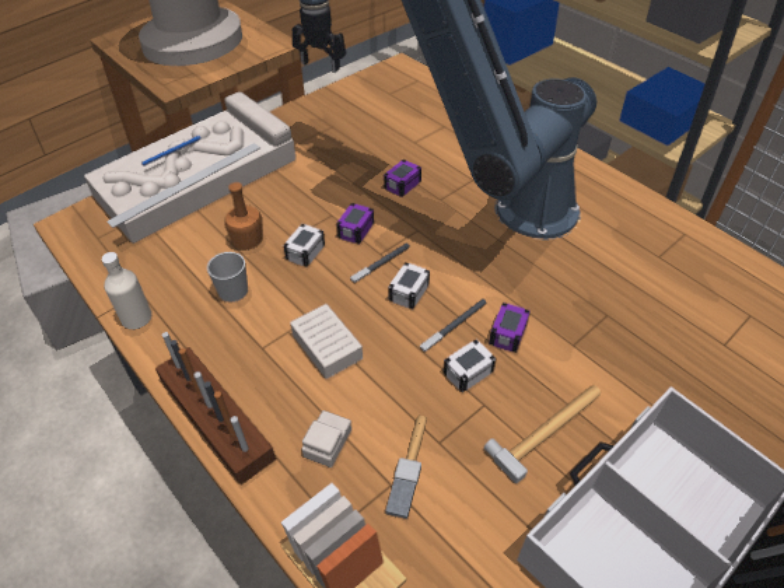

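The top picture (784x588) shows three silver cases at (271,278) = a, (384,305) = b and (506,261) = c. Things that could be mistaken for them are the purple cases at (276,340), (497,325) and (526,428). The grooved block is at (386,200); the small stones at (304,139) are not it. The chisels lie at (320,308) and (435,312).

```bash
python3 - <<'E'
from h import *
z=np.load("top1.npz");W=z["W"];p=z["p"]
s=560/784
def obj(name,u,v,zlo,zhi,r=45):
    u*=s;v*=s;r=int(r*s)
    u,v=int(u),int(v)
    w=W[v-r:v+r,u-r:u+r]
    m=((w[...,2]>zlo)&(w[...,2]<zhi)).astype(np.uint8)
    n,l,st,ce=cv2.connectedComponentsWithStats(m)
    k=l[r,r] or 1+np.argmax(st[1:,4])
    q=w[l==k]
    rc=cv2.minAreaRect(q[:,:2].astype(np.float32))
    e=cv2.boxPoints(rc); a=e[1]-e[0]; b=e[2]-e[1]
    L=a if np.linalg.norm(a)>np.linalg.norm(b) else b
    print(name,len(q),"c",np.round(rc[0],1),"size",np.round(rc[1],1),"yaw long",round(np.degrees(np.arctan2(L[1],L[0])),1),"z",np.round(np.nanpercentile(q[:,2],[5,50,95]),1))
for n,u,v in (("a",271,278),("b",384,305),("c",506,261),("pa",276,340),("pc",497,325)): obj(n,u,v,38,60,32)
obj("block",386,200,38,60,50)
obj("ch1",320,308,7,30,52);obj("ch2",435,312,7,30,52)
obj("mallet",570,222,8,200,50);obj("pot",512,168,8,200,35)
obj("hammer",180,285,6,60,75)
x=p[120:330,150:420];cv2.imwrite("pics/crop1.png",cv2.resize(x[...,::-1],None,fx=2.9,fy=2.8))
E
```

```text
a 579 c [486.4 227.6] size [61.6 85.4] yaw long -4.5 z [40.8 46.2 51.8]
b 580 c [429.9 -11.9] size [87. 60.] yaw long 21.5 z [40.2 45.6 52.3]
c 574 c [ 525.2 -272. ] size [87.8 62.3] yaw long 22.0 z [39.7 45.7 51.5]
pa 592 c [353.7 216.5] size [87.9 60.5] yaw long 24.9 z [40.2 45.7 52.1]
pc 549 c [ 390.1 -249.6] size [84.2 61.9] yaw long 24.4 z [40.5 45.7 51.7]
block 1307 c [658.8 -13.3] size [139.7  92. ] yaw long 83.5 z [39.6 44.8 50.6]
ch1 260 c [423.4 122. ] size [188.2  20.3] yaw long 3.3 z [ 7.8 12.3 18.8]
ch2 244 c [ 419.9 -119.4] size [ 15.1 167.2] yaw long -0.3 z [ 7.6 11.9 17.4]
mallet 798 c [ 602.1 -402.4] size [88.4 83.4] yaw long 57.8 z [ 39.7  77.3 167.1]
pot 558 c [ 730.  -290.7] size [ 90.3 106.3] yaw long -74.2 z [10.5 56.4 87.1]
hammer 948 c [469.7 413.9] size [ 88.7 265.7] yaw long -0.7 z [12.5 22.5 29.6]
```

View pics/crop1.png

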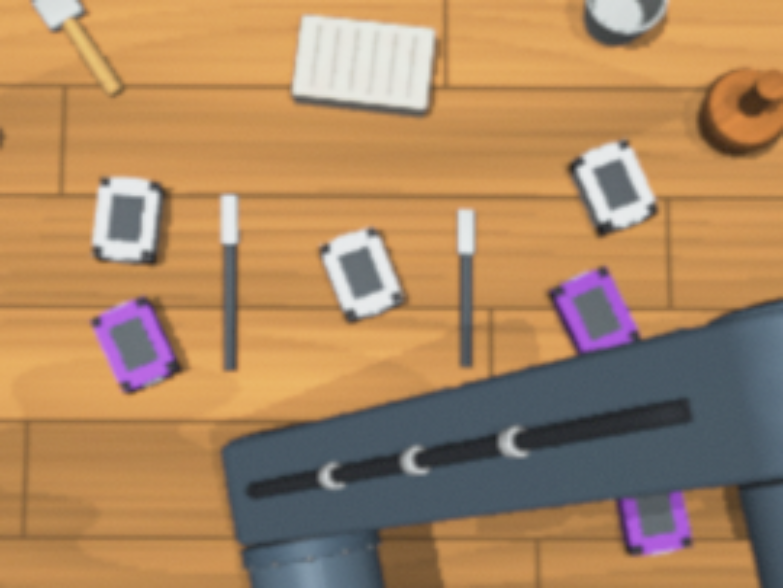

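```bash
cat >> h.py <<'E'
def delta(x,y,z,yaw):
    o=env.observe(); from scipy.spatial.transform import Rotation as R
    Rm=R.from_euler('xyz',o["tcp_rot"],degrees=True).as_matrix()
    d=Rm.T@(np.array([x,y,z])-o["ee_pos"])/1000
    s=-(yaw-o["tcp_rot"][2]); s=(s+90)%180-90
    print("t",round(o["time"],2),"pos",o["ee_pos"].round(1),"rot",o["tcp_rot"].round(1),"w",round(o["gripper_width"],1),"F",o["contact_force"].round(2),"T",o["ft_torque"].round(3),"| delta",d.round(4),"spin",round(s,2))
E
python3 -c "
from h import *
delta(525,-272,130,22)"
```

```text
t 0.1 pos [ 221.7 -583.6  230.4] rot [-179.9   -0.    20.8] w 85.7 F [-0.17  0.3  -0.64] T [ 0.037  0.018 -0.009] | delta [ 0.3941 -0.1835  0.1009] spin -1.22
```

Emit:
arm_command([
  [0.394, -0.1835, 0.0, -1.2],
  [0.394, -0.1835, 0.0, -1.2],
  [0.394, -0.1835, 0.0, -1.2],
  [0.394, -0.1835, 0.0, -1.2],
  [0.394, -0.1835, 0.0, -1.2],
  [0.394, -0.1835, 0.0, -1.2],
  [0.394, -0.1835, 0.0, -1.2],
  [0.394, -0.1835, 0.0, -1.2],
], hand=0.0854, grip_force=90)

```text
time: 0.77
ee_pos: [455.3, -343.6, 231.0]
tcp_rot: [-180.0, 0.0, 22.0]
contact_force: [0.9, -0.2, 0.4]
gripper_width: 85.5
```

```bash
python3 -c "
from h import *
delta(525,-272,130,22)"
```

```text
t 0.77 pos [ 455.3 -343.6  231. ] rot [-180.    0.   22.] w 85.5 F [ 0.85 -0.16  0.36] T [ 0.017 -0.045 -0.019] | delta [ 0.0915 -0.0402  0.101 ] spin -0.03
```

Emit:
arm_command([
  [0.0315, -0.014, 0.02, 0],
  [0.06, -0.026, 0.04, 0],
  [0.0915, -0.04, 0.06, 0],
  [0.0915, -0.04, 0.101, 0],
  [0.0915, -0.04, 0.101, 0],
  [0.0915, -0.04, 0.101, 0],
  [0.0915, -0.04, 0.101, 0],
  [0.0915, -0.04, 0.101, 0],
])

```text
time: 1.43
ee_pos: [524.9, -276.1, 132.7]
tcp_rot: [179.8, -0.1, 21.9]
contact_force: [0.5, -0.1, -0.0]
gripper_width: 85.2
```

```bash
python3 -c "
from h import *
delta(525.2,-272,8,22)
c=imaging.camera('top');cv2.imwrite('pics/t2.png',cv2.resize(c['pixels'][120:330,150:420,::-1],None,fx=2.9,fy=2.8))
c=imaging.camera('scene');cv2.imwrite('pics/s2.png',cv2.resize(c['pixels'][110:290,150:390,::-1],None,fx=3.2,fy=3.2))"
```

```text
t 1.43 pos [ 524.9 -276.1  132.7] rot [ 1.798e+02 -1.000e-01  2.190e+01] w 85.2 F [ 0.47 -0.09 -0.02] T [-0.026  0.01  -0.01 ] | delta [ 0.0016 -0.0041  0.1247] spin -0.11
```

View pics/s2.png

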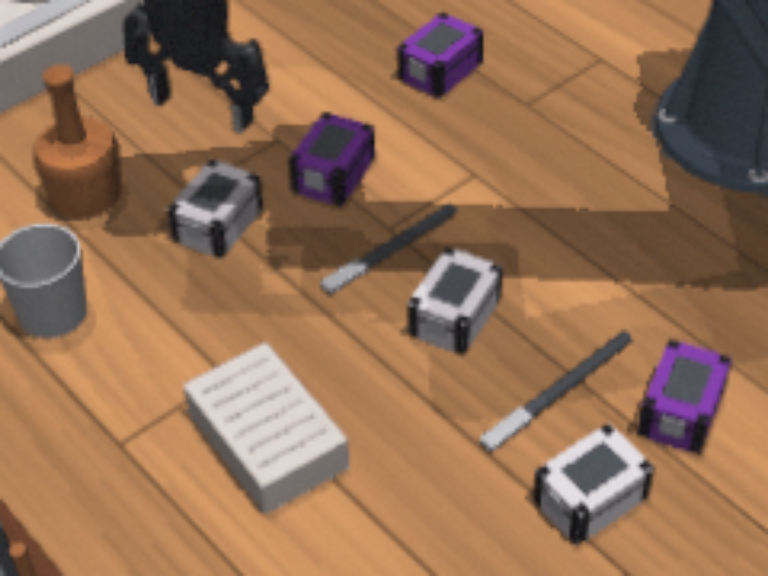

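The gripper is above case c, at (215,205) in this crop. The purple case is clear of it at (333,158), and the mallet at (75,155).

```bash
python3 -c "
from h import *
delta(525.2,-272,8,22)"
```

```text
t 1.53 pos [ 524.8 -276.   132.9] rot [ 1.798e+02 -1.000e-01  2.190e+01] w 85.2 F [0.24 0.65 0.31] T [ 0.038  0.014 -0.007] | delta [ 0.0015 -0.0041  0.1249] spin -0.11
```

Emit:
arm_command([
  [0.0015, -0.004, 0.03, 0],
  [0.0015, -0.004, 0.06, 0],
  [0.0015, -0.004, 0.085, 0],
  [0.0015, -0.004, 0.105, 0],
  [0.0015, -0.004, 0.118, 0],
  [0.0015, -0.004, 0.125, 0],
  [0.0015, -0.004, 0.125, 0],
  [0.0015, -0.004, 0.125, 0],
])

```text
time: 2.2
ee_pos: [524.7, -270.6, 6.3]
tcp_rot: [179.9, -0.0, 22.0]
contact_force: [0.1, 0.2, 0.5]
gripper_width: 85.4
```

Emit:
arm_command([
  [0, 0, 0, 0],
  [0, 0, 0, 0],
  [0, 0, 0, 0],
  [0, 0, 0, 0],
  [0, 0, 0, 0],
  [0, 0, 0, 0],
  [0, 0, 0, 0],
  [0, 0, 0, 0],
], hand=0.04)

```text
time: 2.87
ee_pos: [525.8, -271.5, 7.4]
tcp_rot: [179.7, -0.1, 22.0]
contact_force: [-0.5, -1.3, 5.4]
gripper_width: 58.9
```

```bash
python3 -c "
from h import *
delta(525.2,-272,250,22)
c=imaging.camera('scene');cv2.imwrite('pics/s3.png',cv2.resize(c['pixels'][110:290,150:390,::-1],None,fx=3.2,fy=3.2))"
```

```text
t 2.87 pos [ 525.8 -271.5    7.4] rot [ 1.797e+02 -1.000e-01  2.200e+01] w 58.9 F [-0.47 -1.28  5.37] T [-0.254 -0.029  0.004] | delta [-2.000e-04  1.400e-03 -2.426e-01] spin -0.0
```

View pics/s3.png

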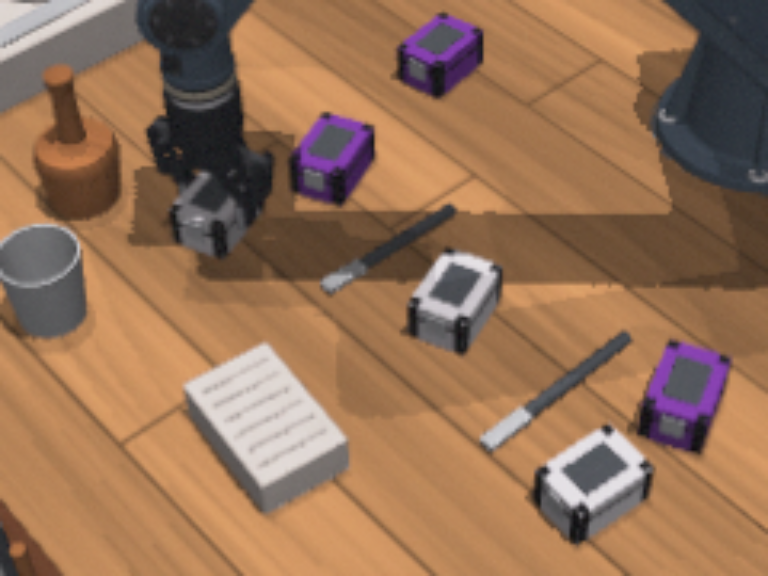

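Case c is held between the fingers at (212,210), with the opening stopped at 58.9 mm. Next I lift it.

Emit:
arm_command([
  [0, 0, -0.01, 0],
  [0, 0, -0.03, 0],
  [0, 0, -0.06, 0],
  [0, 0, -0.095, 0],
  [0, 0, -0.13, 0],
  [0, 0, -0.16, 0],
  [0, 0, -0.18, 0],
  [0, 0, -0.19, 0],
])

```text
time: 3.58
ee_pos: [524.7, -269.9, 198.8]
tcp_rot: [179.8, -0.1, 22.0]
contact_force: [-0.2, -1.1, -4.9]
gripper_width: 59.0
```

Emit:
arm_command([
  [0, 0, 0, 0],
  [0, 0, 0, 0],
  [0, 0, 0, 0],
  [0, 0, 0, 0],
  [0, 0, 0, 0],
  [0, 0, 0, 0],
  [0, 0, 0, 0],
  [0, 0, 0, 0],
])

```text
time: 4.25
ee_pos: [524.0, -269.8, 194.8]
tcp_rot: [-180.0, 0.0, 22.0]
contact_force: [-0.7, -0.7, -5.2]
gripper_width: 59.1
```

```bash
cat > tq.py <<'E'
from h import *
from scipy.spatial.transform import Rotation as R
F=[];T=[]
for i in range(3):
    o=env.observe()
    Rm=R.from_euler('xyz',o["tcp_rot"],degrees=True).as_matrix()
    F.append(Rm.T@o["contact_force"]);T.append(Rm.T@o["ft_torque"])
    imaging.camera("top")
print(o["time"].__round__(2),o["ee_pos"].round(1),o["tcp_rot"].round(2),"w",round(o["gripper_width"],2));print("tool F",np.round(F,2).tolist());print("tool T",np.round(T,3).tolist(),np.mean(T,0).round(3))
E
python3 tq.py
```

```text
4.35 [ 524.1 -269.9  195.1] [-1.7999e+02  1.0000e-02  2.1980e+01] w 58.57
tool F [[-0.87, 0.4, 5.24], [-0.18, -0.57, 5.29], [-0.34, -0.77, 5.44]]
tool T [[0.014, 0.047, 0.023], [-0.012, 0.024, -0.003], [-0.024, -0.03, 0.029]] [-0.007  0.014  0.016]
```

Emit:
arm_command([
  [0.04, 0, 0, 0],
  [-0.001, 0, 0, 0],
  [0.04, 0, 0, 0],
  [0.0, 0, 0, 0],
  [0.04, 0, 0, 0],
  [0.0, 0, 0, 0],
  [0.04, 0, 0, 0],
  [0.04, 0, 0, 0],
])

```text
time: 5.07
ee_pos: [561.2, -253.8, 193.2]
tcp_rot: [-179.8, -0.1, 21.8]
contact_force: [5.1, 1.7, -2.0]
gripper_width: 58.8
```

```bash
python3 tq.py; python3 tq.py
```

```text
5.17 [ 561.5 -255.   195. ] [ 1.800e+02 -1.000e-02  2.199e+01] w 59.01
tool F [[5.36, 0.29, 2.0], [0.64, 0.38, 3.25], [-0.1, 0.2, 4.48]]
tool T [[-0.121, 0.296, -0.021], [-0.044, 0.077, 0.002], [0.045, -0.038, 0.009]] [-0.04   0.112 -0.003]
5.32 [ 561.  -254.8  195.4] [-1.7999e+02  3.0000e-02  2.2010e+01] w 58.63
tool F [[0.0, 0.05, 5.26], [-0.44, -0.5, 4.93], [0.01, -0.7, 5.61]]
tool T [[0.031, -0.057, -0.003], [-0.027, -0.04, 0.07], [0.024, -0.025, -0.019]] [ 0.009 -0.041  0.016]
```

Emit:
arm_command([
  [-0.04, 0, 0, 0],
  [0, 0, 0, 0],
  [-0.04, 0, 0, 0],
  [0, 0, 0, 0],
  [-0.04, 0, 0, 0],
  [0, 0, 0, 0],
  [-0.04, 0, 0, 0],
  [-0.04, 0, 0, 0],
])

```text
time: 6.03
ee_pos: [520.2, -268.3, 193.5]
tcp_rot: [-179.7, 0.4, 22.2]
contact_force: [0.7, 3.0, -9.3]
gripper_width: 58.6
```

```bash
python3 tq.py; python3 tq.py
```

```text
6.13 [ 523.3 -269.4  195. ] [-1.7993e+02  6.0000e-02  2.1990e+01] w 58.64
tool F [[1.84, -2.5, 9.27], [-0.44, 0.73, 5.32], [0.33, 0.88, 5.2]]
tool T [[0.187, 0.879, -0.003], [-0.012, 0.03, -0.022], [-0.002, 0.022, -0.045]] [ 0.058  0.31  -0.023]
6.28 [ 524.7 -270.2  195.9] [ 1.7993e+02 -6.0000e-02  2.1980e+01] w 58.83
tool F [[0.16, 0.39, 4.8], [0.43, -0.22, 5.03], [0.29, 0.13, 5.0]]
tool T [[0.075, 0.029, 0.005], [-0.041, 0.009, 0.019], [0.018, 0.011, 0.013]] [0.018 0.016 0.012]
```

Torque about tool y goes from -0.04 to +0.02 N m, with the sign expected of a loose blank. I repeat it with more averaging, now along tool y as well.

Emit:
arm_command([
  [0.04, 0, 0, 0],
  [0, 0, 0, 0],
  [0.04, 0, 0, 0],
  [0.04, 0, 0, 0],
  [0.04, 0, 0, 0],
  [0.04, 0, 0, 0],
  [0.04, 0, 0, 0],
  [0.04, 0, 0, 0],
])

```text
time: 7.0
ee_pos: [561.1, -255.0, 195.6]
tcp_rot: [180.0, 0.0, 22.0]
contact_force: [0.3, -0.4, -4.4]
gripper_width: 58.5
```

```bash
sed -i 's/range(3)/range(8)/' tq.py; sed -i 's/np.mean(T,0).round(3))/np.mean(T[1:],0).round(3),"sd",np.std(T[1:],0).round(3))/' tq.py; python3 tq.py
```

```text
7.35 [ 561.2 -254.9  195.4] [180.    -0.    21.98] w 58.69
tool F [[0.11, 0.46, 4.39], [0.3, 0.16, 4.65], [-0.32, -0.12, 3.96], [-0.13, 0.18, 4.21], [0.54, 0.72, 4.96], [-0.02, 1.17, 4.49], [0.77, -0.66, 4.5], [-0.56, 0.46, 5.13]]
tool T [[0.051, -0.017, -0.006], [-0.035, -0.007, -0.029], [-0.024, -0.048, 0.011], [-0.01, -0.065, 0.036], [0.088, -0.095, 0.03], [0.056, -0.026, 0.025], [-0.024, -0.079, 0.016], [0.035, -0.048, -0.015]] [ 0.012 -0.053  0.011] sd [0.044 0.028 0.022]
```

Emit:
arm_command([
  [-0.04, 0, 0, 0],
  [0, 0, 0, 0],
  [-0.04, 0, 0, 0],
  [-0.04, 0, 0, 0],
  [-0.04, 0, 0, 0],
  [-0.04, 0, 0, 0],
  [-0.04, 0, 0, 0],
  [-0.04, 0, 0, 0],
])

```text
time: 8.07
ee_pos: [524.8, -270.1, 195.7]
tcp_rot: [179.9, -0.1, 22.0]
contact_force: [-0.1, -0.4, -3.6]
gripper_width: 58.7
```

```bash
python3 tq.py
```

```text
8.42 [ 524.2 -269.9  195.4] [ 1.7999e+02 -1.0000e-02  2.1990e+01] w 58.83
tool F [[-0.23, 0.34, 3.63], [-0.78, -0.15, 4.23], [0.03, 0.11, 4.85], [0.48, 1.05, 5.44], [0.09, 0.18, 4.85], [-0.83, -0.61, 4.6], [-0.53, -0.21, 4.57], [0.46, 0.07, 4.99]]
tool T [[0.044, -0.016, -0.049], [0.029, 0.039, 0.003], [0.069, 0.095, 0.002], [0.021, 0.043, 0.012], [0.048, 0.006, -0.034], [0.014, -0.017, 0.048], [0.017, 0.023, -0.042], [0.021, -0.007, 0.015]] [0.031 0.026 0.001] sd [0.019 0.035 0.028]
```

Emit:
arm_command([
  [0, 0.04, 0, 0],
  [0, 0, 0, 0],
  [0, 0.04, 0, 0],
  [0, 0.04, 0, 0],
  [0, 0.04, 0, 0],
  [0, 0.04, 0, 0],
  [0, 0.04, 0, 0],
  [0, 0.04, 0, 0],
])

```text
time: 9.13
ee_pos: [541.0, -307.9, 197.4]
tcp_rot: [179.8, -0.1, 22.0]
contact_force: [-0.4, 0.5, -5.7]
gripper_width: 58.4
```

```bash
python3 tq.py
```

```text
9.48 [ 539.2 -306.9  195.5] [ 1.7999e+02 -1.0000e-02  2.1990e+01] w 58.58
tool F [[-0.22, -0.6, 5.74], [-1.16, -0.08, 4.92], [0.3, -0.23, 4.99], [-0.04, -0.32, 4.15], [-0.38, 0.17, 3.92], [0.45, 0.59, 4.72], [-0.28, -0.55, 5.24], [0.9, 0.43, 6.61]]
tool T [[-0.016, 0.004, 0.047], [0.046, 0.001, -0.003], [0.037, 0.032, -0.018], [0.03, -0.002, -0.028], [0.053, 0.022, -0.028], [0.039, 0.105, 0.019], [-0.022, 0.019, 0.012], [0.007, 0.034, 0.033]] [ 0.027  0.03  -0.002] sd [0.024 0.033 0.022]
```

Emit:
arm_command([
  [0, -0.04, 0, 0],
  [0, 0, 0, 0],
  [0, -0.04, 0, 0],
  [0, -0.04, 0, 0],
  [0, -0.04, 0, 0],
  [0, -0.04, 0, 0],
  [0, -0.04, 0, 0],
  [0, -0.04, 0, 0],
])

```text
time: 10.2
ee_pos: [525.3, -271.2, 196.4]
tcp_rot: [179.8, -0.1, 22.0]
contact_force: [0.2, -0.5, -5.6]
gripper_width: 59.1
```

```bash
python3 tq.py
```

```text
10.55 [ 524.2 -270.   195.4] [ 1.7999e+02 -1.0000e-02  2.1980e+01] w 58.76
tool F [[-0.04, 0.48, 5.61], [-0.09, -0.41, 4.48], [-0.79, 0.39, 4.0], [0.02, -0.01, 3.73], [-0.54, -0.43, 4.84], [0.31, 0.68, 5.53], [-0.02, 0.31, 4.54], [-0.76, -0.37, 4.77]]
tool T [[-0.063, 0.023, 0.053], [-0.05, -0.034, 0.002], [-0.068, 0.007, 0.012], [-0.029, 0.01, -0.024], [0.02, 0.059, -0.013], [-0.001, 0.038, -0.018], [-0.045, 0.031, -0.054], [-0.027, 0.061, -0.006]] [-0.028  0.025 -0.015] sd [0.028 0.031 0.02 ]
```

Torque shifts by 0.079 N m along x and 0.055 along y, both with the right sign (0.07 expected). Case c therefore has the loose blank. I carry it to the block.

```bash
python3 -c "
from h import *
delta(658.8,-13.3,140,22)"
```

```text
t 10.6 pos [ 524.2 -270.   195.4] rot [180.  -0.  22.] w 58.7 F [-0.91  0.31 -5.5 ] T [-0.008 -0.061 -0.001] | delta [ 0.2209 -0.1876  0.0554] spin -0.02
```

Emit:
arm_command([
  [0.01, -0.008, 0, 0],
  [0.028, -0.024, 0, 0],
  [0.052, -0.044, 0, 0],
  [0.078, -0.066, 0, 0],
  [0.104, -0.088, 0, 0],
  [0.13, -0.11, 0, 0],
  [0.152, -0.129, 0, 0],
  [0.17, -0.144, 0, 0],
])

```text
time: 11.27
ee_pos: [628.7, -69.1, 195.2]
tcp_rot: [-179.9, -0.0, 22.1]
contact_force: [0.0, -0.4, -5.0]
gripper_width: 58.3
```

Emit:
arm_command([
  [0.015, -0.013, 0, 0],
  [0.03, -0.026, 0.002, 0],
  [0.04, -0.035, 0.008, 0],
  [0.047, -0.04, 0.018, 0],
  [0.051, -0.044, 0.03, 0],
  [0.051, -0.044, 0.042, 0],
  [0.051, -0.044, 0.05, 0],
  [0.051, -0.044, 0.055, 0],
])

```text
time: 11.93
ee_pos: [656.9, -13.6, 137.7]
tcp_rot: [-179.9, 0.2, 21.9]
contact_force: [-0.7, -1.0, -4.5]
gripper_width: 58.6
```

Emit:
arm_command([
  [0, 0, 0, 0],
  [0, 0, 0, 0],
  [0, 0, 0, 0],
  [0, 0, 0, 0],
  [0, 0, 0, 0],
  [0, 0, 0, 0],
  [0, 0, 0, 0],
  [0, 0, 0, 0],
])

```text
time: 12.6
ee_pos: [658.8, -12.8, 140.6]
tcp_rot: [180.0, -0.0, 22.0]
contact_force: [-0.1, 0.7, -5.8]
gripper_width: 58.9
```

```bash
python3 -c "
from h import *
delta(658.8,-13.3,140,22)
c=imaging.camera('top');W=pts(c);cv2.imwrite('pics/t4.png',cv2.resize(c['pixels'][...,::-1],(784,588)))
c=imaging.camera('scene');V=pts(c);np.savez('s4.npz',V=V,p=c['pixels']);cv2.imwrite('pics/s4.png',cv2.resize(c['pixels'][110:320,150:430,::-1],None,fx=2.8,fy=2.8))"
```

```text
t 12.6 pos [658.8 -12.8 140.6] rot [180.  -0.  22.] w 58.9 F [-0.13  0.67 -5.78] T [-0.026 -0.092  0.019] | delta [-0.0002  0.0005  0.0006] spin -0.01
```

View pics/s4.png

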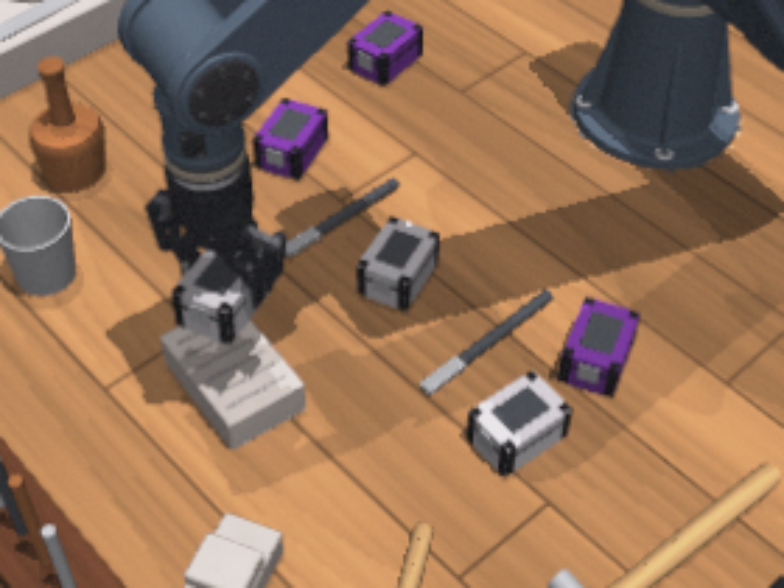

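View pics/t4.png

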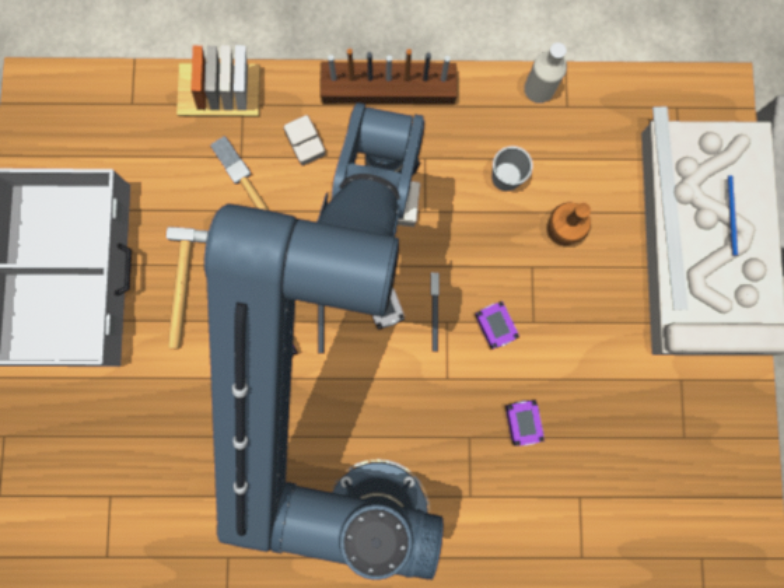

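The case is held over the block at (215,300) in the scene crop, and a, b, the chisels and the purple cases look undisturbed. I check its height and level from depth.

```bash
python3 -c "
from h import *
V=np.load('s4.npz')['V']
w=V[195:235,205:250].reshape(-1,3)
m=(w[:,2]>100)&(w[:,2]<185)&(np.abs(w[:,0]-659)<48)&(np.abs(w[:,1]+13)<48);q=w[m]
t=q[(q[:,2]>165)&(q[:,2]<184)]
print(len(q),q.min(0).round(),q.max(0).round());print(len(t),t.mean(0))
A=np.c_[t[:,:2]-t[:,:2].mean(0),np.ones(len(t))];
for i in range(4):
    s=np.linalg.lstsq(A,t[:,2],rcond=None)[0];r=np.abs(t[:,2]-A@s);k=r<5;A,t=A[k],t[k]
print('slope deg',np.degrees(s[:2]),'z',s[2],len(t))"; python3 -c "
from h import *
delta(658.8,-13.3,140,22)"
```

```text
711 [614. -51. 127.] [707.  34. 185.]
468 [674.84035108  -4.30594264 175.52620933]
slope deg [1.06058189 0.12248263] z 176.23253410305642 397
t 12.7 pos [658.7 -12.7 140.4] rot [180.  -0.  22.] w 58.4 F [-0.14  0.45 -5.38] T [-0.004 -0.021 -0.007] | delta [-0.0001  0.0005  0.0004] spin -0.01
```

```bash
python3 -c "
from h import *
print(env.finish_job())
delta(658.8,-13.3,140,22)"
```

```text
the job is handed in; nothing more can be done
None
the job is handed in; nothing more can be done
```

I lifted and shook case_c, found that it rattles, and handed the job in with it held above the middle of the grooved block. No verdict is reported back, so the result is not confirmed beyond my own checks.

- **Rattle:** Jerking the case to and fro shifted its balance by about 0.08 N m along x and 0.055 N m along y. A loose blank should give about 0.07, and the sign was right in both directions. The first, cruder trial along x agreed. Single torque readings were noisy (about 0.03 N m), so these are averages of seven. I did not lift case_a or case_b for comparison.
- **Final hold:** The TCP was within about 1 mm of the block centre as I measured it. The case centre was about 109 mm above the block top and level to about 1 degree, gripped at 58.4–58.9 mm opening.
- **Other objects:** In the last scene picture, case_a, case_b, the chisels, mallet and pot look undisturbed. The hammer and brush are only partly in view there; the last top picture shows them unmoved, though the arm hides the end of the brush handle. I judged this by eye and did not re-measure their positions. The motions I commanded kept clear of them.

The job was handed in at about 13 s of the 64 s allowed, and no check failed.

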